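Set the sprung dividers to the 12 mm stitch margin on the touch gauge

TASK

Lift the small sprung dividers out of their wooden stand by the two round brass finger rests and squeeze the legs until the points are 12 mm apart. Lower them upright onto the sprung gauge plate, one point on each of its two cut lines, feeling for the plate because its height differs every time, and press only lightly. Finish holding them there: still squeezed to 12 mm, points resting lightly on the lines, nothing let go, and the loose cake of beeswax left where it was.

Things in the scene. Friction and masses are not known exactly. Their poses are not given: they have to be found in the camera images.
- dividers_grip (a point): Centre of the sprung steel dividers (86 mm tall, 90 g, standing points down in the stand), half-way between the two brass finger rests, 40 mm above the points, 46 mm below the top. z up along the tool, y from right leg to left. Each rest is a round bar, 10 mm long along x, radius 6 mm; squeeze them together along y. They measure W = 35 mm over both when free
- points_mid (a point): Place on the dividers' middle line level with the points (at 12 mm gap), half-way between them, 40 mm below dividers_grip; same axes
- point_left (a point): Tip of the left (+y) leg; legs are 8 mm thick along x
- point_right (a point): Tip of the right (-y) leg. Gap G = distance from point_left to point_right = 2 W - 36 mm, W being the width over the finger rests: 34 mm when free, 12 mm at W = 24 mm; closed stop near 7 mm
- dividers: The bow at the top of the dividers, which carries both legs; origin at points_mid, same axes. The legs spring back with about 3 N a side when just squeezed and 9 N a side at 12 mm
- stand: Wooden stand: base 60 x 60 x 10 mm, on which the points rest; origin under its centre. Two narrow upright cheeks (15 mm wide in y, up to 80 mm above the table, 12 mm apart) stand before and behind the dividers; nothing stands beside the finger rests. The dividers lift straight up, 75 mm to come clear
- gauge: Touch gauge, fixed: dark wooden block 60 x 60 x 30 mm, brass clamp knob on its -x side; origin under its centre. On a post above it a metal plate 50 x 50 x 6 mm with two black lines 42 mm long, along the gauge's x at y = +6 and -6 mm. The plate's top is 44 to 56 mm above the table; it is sprung: about 1 N to start, then 0.8 N per mm, stop after 8 mm
- gauge_mark (a point): Point on the gauge's middle axis at the block's top, 30 mm above the table: the middle between the two lines seen from above (not their height); x along the lines
- wax_cake: Round cake of beeswax 48 mm across, 16 mm high, lying loose between stand and gauge; leave it alone
Things that resemble listed ones, but are neither listed nor needed, are in the scene too. There is more than one size of the dividers; the one meant has the size given above.

How it is judged:
By the outcome, as a careful person would: the job done as asked, in the order asked, and still so for the second after the job is handed in, while the arm keeps its last pose, push and grip.
It also fails if it takes over 35 s, if anything falls off the work surface, if the arm or the gripper's body presses on something with over 40 N, if the wrist force passes 120 N, or if a joint passes its speed limit or range.

ROBOT

A 6-joint arm with a two-finger parallel gripper is mounted at the origin on a cart in front of the work surface, level with it; the furniture and walls round the work are solid. World frame = base frame: x ahead of the robot, y to its left, z up, the work surface at z = 0. Lengths are in m, angles in rad, forces in N, time in s.
With the tool pointing down it reaches from about 0.425 to 0.925 m from the base axis. Payload 12.5 kg.
Tool frame: the origin (TCP) lies midway between the tips of the shut fingers; the grasp point (between the pads) lies 19 mm behind it; z points along the fingers, y is the line along which they close (so a half turn about z gives the same grasp; the last joint's range is limited). The gripper opens to 85 mm and grips with 20 to 120 N. Pads are 22 mm wide; open, the fingers measure 114 mm over their backs; the gripper's body (76 mm by 85 mm) begins 54 mm behind the grasp point. The pads swing forward as they close: fully open they stand 13 mm farther back than shut.
Start: joints at [-1.449, 0.491, 1.559, -0, 1.092, -0.106], TCP at [0.141, -0.609, 0.231] pointing down, gripper open.
Joint ranges: [-3.1, 3.1], [-0.84, 2.19], [0.05, 2.79], [-1.13, 4.28], [0.06, 2.93], [-2.69, 2.69]. Speed limits (rad/s): [2.22, 2.22, 2.79, 3.14, 3.14, 3.14].

INTERFACE

Orientations are given as [roll, pitch, yaw] about the fixed x, y, z axes, in that order (R = Rz(yaw) Ry(pitch) Rx(roll)).
In Python, from bench import telemetry, cams, workorder gives the robot as it stands.
- The arm moves only by the shell command python3 -m handwheel 'ROWS'. ROWS is JSON, a list of rows, each a list of 7 numbers: the shift along the tool's x, y, z in cm, then the turn, a rotation vector about the tool's x, y, z in rad, then the opening in per cent of the stroke, from 0 (shut) to 100 (fully open). In form: [[tx, ty, tz, ax, ay, az, hand], ...]. A call has exactly 5 rows; each row is the pose to reach, as a shift and turn from the pose commanded when the call began, along the tool's axes at that moment; what a row does not reach only later rows make up. A row lasts 1/10 s, in which the tool goes at most 50 mm and 8.59 degrees, less where a joint would pass 70% of its speed; a pose out of reach is approached as far as the arm can. A call with a gripper value outside its range is refused whole. The fingers move at their own pace and stop on an object; the grip force is fixed at half the most. Time passes only in rows, so rows that repeat a pose let the fingers close, or fill a call up. It gives the time, the measured TCP pose, the force, the opening and the grip force at its end, in the units of the state.
- telemetry.get_state(): the state, without advancing time (a new reading comes with each control period).
- cams.capture(name): name is "scene" or "top" or "wrist"; returns a dict with "color" (480x640x3 uint8, red, green, blue), "mtx" (3x3 intrinsics, pixels), "world_from_camera" (4x4, takes a point from camera to world coordinates). Camera axes: x right, y up, looking along -z (the intrinsics and any distortion apply to the point x, -y, -z); pixel columns grow to the right and rows downward; lengths in m; the calibration is good to about 2 mm. A picture is of the moment at which its call begins. There is no depth.
- workorder.finish_job(): hands the job in; it is judged then, once.
Trained networks look in a picture, given as the dict that the camera call returned (one of the last four; its "shot" number tells which), for a name from the list of things; names that differ only in an ending like _2 or _b are one class to them, and where a whole thing is asked for, a point or a joint stands for the part that bears it (a point fixed in the world has none). Each returns a list of dicts, best first, with "score" (0 to 1); they miss things now and then, are a little off and sometimes report something else, mostly with a low value. They report only what shows in the picture. A call takes as long as a camera call. They do not tell look-alikes from the thing itself.
- cams.cut_out(picture, target): "region" (480x640 bool, what is visible of it) and "box" ([left, top, right, bottom] in pixels, round what is visible of it).
- cams.landmark_of(picture, target): "centre" ([row, column] in pixels: a listed point, or the origin of a listed thing).
The state is a dict: "t": time; "q": joint angles; "qd": joint speeds; "joint_efforts": joint torques, N m; "ee_pos": TCP position; "tool_rot": TCP orientation; "force": force on the tool from outside, world axes, zero at the start; "moment": the same for the moment, N m; "opening": finger opening in m; "grip_force": force on a finger pad.
Only numpy, scipy, OpenCV 4.12 (cv2) and the standard library are available. Lean on these libraries where they do the work, as an engineer would, in place of code of your own. Each camera call takes 0.05 s, during which the arm holds its last target. There are 200 camera calls.

## Working session

There is one attempt and no reset: what is moved stays moved. The work goes in short steps, Python scripts to look and compute and a shell command to move; the robot and the scene stay as the last step left them, time stands still between calls to the robot, and variables do not carry over. Pictures are saved under pics/ and viewed, at most 10 in all, crops included, and the job is handed in when it is done.

```bash
ls; mkdir -p pics
cat > h.py <<'E'
import numpy as np, cv2
from bench import telemetry, cams, workorder
def ray(p,rc):
    K=np.array(p["mtx"]);T=np.array(p["world_from_camera"])
    d=np.linalg.inv(K)@[rc[1],rc[0],1]; d=T[:3,:3]@[d[0],-d[1],-d[2]]
    return T[:3,3],d/np.linalg.norm(d)
def at_z(p,rc,z):
    o,d=ray(p,rc); return o+d*(z-o[2])/d[2]
def tri(rs):
    A=0;b=0
    for o,d in rs:
        M=np.eye(3)-np.outer(d,d);A=A+M;b=b+M@o
    return np.linalg.solve(A,b)
def proj(p,X):
    K=np.array(p["mtx"]);T=np.array(p["world_from_camera"])
    c=T[:3,:3].T@(np.array(X)-T[:3,3]); u=K@[c[0],-c[1],-c[2]]; return u[:2]/u[2]
def save(p,n): cv2.imwrite("pics/"+n+".png",p["color"][:,:,::-1])
E
python3 - <<'E'
from h import *
Z=dict(dividers_grip=.05,points_mid=.01,point_left=.01,point_right=.01,stand=0,gauge=0,gauge_mark=.03,wax_cake=0)
np.set_printoptions(precision=4,suppress=True)
for c in("top","scene"):
    p=cams.capture(c);save(p,c)
    print(c,np.array(p["world_from_camera"])[:3,3])
    for t in Z:
        for r in cams.landmark_of(p,t)[:3]:print(c,t,round(r["score"],2),np.round(r["centre"]),at_z(p,r["centre"],Z[t]))
E
```

```text
pics
top [0.3454 0.3385 1.2326]
top dividers_grip 0.77 [232. 192.] [0.4802 0.597  0.05  ]
top dividers_grip 0.62 [235. 393.] [0.474  0.1695 0.05  ]
top dividers_grip 0.55 [267. 443.] [0.4056 0.0632 0.05  ]
top points_mid 0.63 [269. 436.] [0.403  0.0686 0.01  ]
top points_mid 0.58 [236. 392.] [0.4745 0.1649 0.01  ]
top points_mid 0.49 [236. 195.] [0.475  0.5994 0.01  ]
top point_left 0.59 [238. 201.] [0.4713 0.5866 0.01  ]
top point_left 0.5 [236. 383.] [0.4752 0.1853 0.01  ]
top point_left 0.46 [275. 451.] [0.3887 0.0364 0.01  ]
top point_right 0.68 [266. 431.] [0.4088 0.0796 0.01  ]
top stand 0.96 [235. 391.] [0.4781 0.1659 0.    ]
top gauge 0.62 [239. 313.] [0.4695 0.3401 0.    ]
top gauge_mark 0.76 [242. 311.] [0.4615 0.3433 0.03  ]
top wax_cake 0.8 [209. 350.] [0.5383 0.2571 0.    ]
scene [-0.1017  1.0831  0.4941]
scene dividers_grip 0.84 [220. 370.] [0.4654 0.1821 0.05  ]
scene dividers_grip 0.67 [208. 433.] [0.402  0.0522 0.05  ]
scene dividers_grip 0.61 [304. 198.] [0.4831 0.5967 0.05  ]
scene points_mid 0.73 [234. 426.] [0.3927 0.0898 0.01  ]
scene points_mid 0.57 [237. 370.] [0.4678 0.1748 0.01  ]
scene points_mid 0.56 [339. 202.] [0.4598 0.6134 0.01  ]
scene point_left 0.94 [334. 214.] [0.4569 0.5949 0.01  ]
scene point_left 0.62 [236. 364.] [0.4804 0.1785 0.01  ]
scene point_left 0.48 [229. 435.] [0.3896 0.0588 0.01  ]
scene point_right 0.84 [234. 420.] [0.4012 0.1019 0.01  ]
scene point_right 0.6 [343. 183.] [0.4729 0.6367 0.01  ]
scene point_right 0.58 [239. 373.] [0.4582 0.1794 0.01  ]
scene stand 0.79 [240. 371.] [0.4719 0.1667 0.    ]
scene gauge 0.82 [274. 317.] [0.4652 0.3456 0.    ]
scene gauge_mark 0.81 [255. 318.] [0.4739 0.3313 0.03  ]
scene wax_cake 0.47 [250. 319.] [0.5226 0.2662 0.    ]
```

Run:
```python
import cv2,numpy as np
t=cv2.imread("pics/top.png");s=cv2.imread("pics/scene.png")
a=cv2.resize(t[180:300,160:480],(800,300),interpolation=3)
b=cv2.resize(s[180:360,160:480],(533,300),interpolation=3);b=np.pad(b,((0,0),(0,267),(0,0)))
cv2.imwrite("pics/both.png",np.vstack([a,b]))
```

```text
(no output)
```

View pics/both.png

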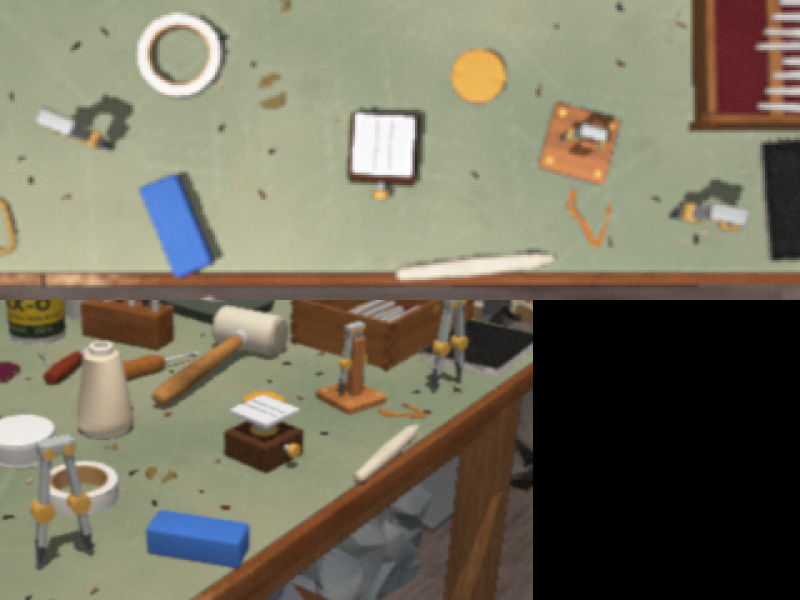

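View pics/scene.png

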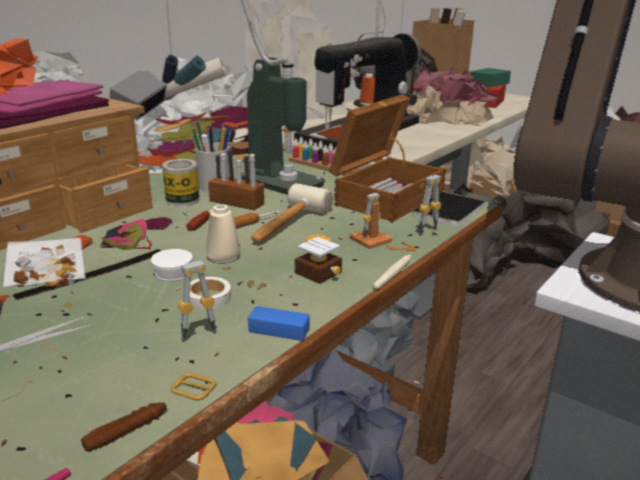

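Three dividers are visible in the top view, at row,col (232,192), (235,393) and (267,443). Only the one at (235,393) stands in the wooden stand, so I take it as the target, and I'll confirm it close up. The gauge is at (240,312) with near-vertical lines and the wax is at (209,350).

```bash
cat >> h.py <<'E'
from scipy.spatial.transform import Rotation as Ro
np.set_printoptions(precision=4,suppress=True)
def shift(target,yaw=None,s=None):
    s=s or telemetry.get_state()
    R=Ro.from_euler("xyz",s["tool_rot"]).as_matrix()
    print("pos",np.array(s["ee_pos"]),"rpy",np.array(s["tool_rot"]),"ty_yaw_deg",np.degrees(np.arctan2(R[1,1],R[0,1])),"open",s["opening"],"F",np.array(s["force"]),"t",s["t"])
    print("shift cm",R.T@(np.array(target)-s["ee_pos"])*100)
    if yaw is not None:  # wanted direction of tool y, deg in world (mod 180)
        y=np.array([np.cos(np.radians(yaw)),np.sin(np.radians(yaw)),0])
        if y@R[:,1]<0:y=-y
        Rt=np.c_[np.cross(y,[0,0,-1]),y,[0,0,-1]]
        print("rotvec",Ro.from_matrix(R.T@Rt).as_rotvec())
E
python3 -c "
from h import *
shift([.50,-.25,.30],76);shift([.475,.168,.25],76)
for c in('top',):
    p=cams.capture(c)
    for t in('stand','gauge','dividers'):
        for r in cams.cut_out(p,t)[:3]:
            m=r['region'].astype('uint8');print(t,r['score'],r['box'],cv2.minAreaRect(cv2.findNonZero(m)))
"
```

```text
pos [ 0.1412 -0.6089  0.2313] rpy [3.1416 0.     0.2278] ty_yaw_deg -76.95003730701025 open 0.08500057758021752 F [-0.4725 -0.9278  0.2201] t 0.9
shift cm [ 43.0604 -26.856   -6.8714]
rotvec [0.     0.     0.4721]
pos [ 0.1412 -0.6089  0.2313] rpy [3.1416 0.     0.2278] ty_yaw_deg -76.95003730701025 open 0.08500057758021752 F [-0.4725 -0.9278  0.2201] t 0.9
shift cm [ 50.0635 -68.1411  -1.8723]
rotvec [0.     0.     0.4721]
stand 0.91 [373.2, 221.2, 406.6, 252.9] ((390.7647399902344, 237.44122314453125), (27.406524658203125, 26.19384765625), 14.03624439239502)
gauge 0.71 [298.2, 227.5, 325.6, 261.6] ((312.5, 242.5), (33.0, 27.0), 90.0)
dividers 0.51 [428.3, 261.9, 457.6, 273.6] ((442.7647399902344, 265.44122314453125), (30.802024841308594, 11.156637191772461), 14.03624439239502)
dividers 0.46 [380.4, 229.1, 404.4, 240.1] ((393.5048828125, 233.64389038085938), (16.482955932617188, 8.171634674072266), 12.094757080078125)
```

```bash
python3 -m handwheel '[[4.3,-2.7,-0.7,0,0,0,100],[8.6,-5.4,-1.4,0,0,0,100],[12.9,-8.1,-2.1,0,0,0,100],[17.2,-10.8,-2.8,0,0,0,100],[21.5,-13.4,-3.4,0,0,0,100]]'; python3 -m handwheel '[[4.3,-2.7,-0.7,0,0,0.1,100],[8.6,-5.4,-1.4,0,0,0.2,100],[12.9,-8.1,-2.1,0,0,0.3,100],[17.2,-10.8,-2.8,0,0,0.4,100],[21.5,-13.4,-3.4,0,0,0.47,100]]'; python3 -c "
from h import *
shift([.475,.168,.25],76)"
```

```text
t: 1.6
ee_pos: [0.3174, -0.4321, 0.2651]
tool_rot: [3.141, -0.0, 0.227]
force: [0.2, 0.4, 0.3]
opening: 0.0858
grip_force: 0.0
t: 2.1
ee_pos: [0.4927, -0.2568, 0.2986]
tool_rot: [3.141, -0.001, -0.246]
force: [1.7, -0.7, 0.2]
opening: 0.0854
grip_force: 0.0
pos [ 0.4927 -0.2568  0.2986] rpy [ 3.1412 -0.0007 -0.2462] ty_yaw_deg -104.10355883470358 open 0.08536916545670112 F [ 1.7339 -0.6857  0.1704] t 2.1
shift cm [-12.0732 -40.7658   4.835 ]
rotvec [ 0.0004 -0.0007 -0.0018]
```

```bash
python3 -m handwheel '[[-1.2,-4.4,0.5,0,0,0,100],[-2.4,-8.9,1,0,0,0,100],[-3.6,-13.3,1.5,0,0,0,100],[-4.8,-17.8,1.9,0,0,0,100],[-6.0,-22.2,2.4,0,0,0,100]]'; python3 -m handwheel '[[-1.4,-4.5,0.5,0,0,0,100],[-2.8,-9,1,0,0,0,100],[-4.2,-13.5,1.5,0,0,0,100],[-5.6,-18,2.4,0,0,0,100],[-6.0,-18.6,2.4,0,0,0,100]]'
python3 - <<'E'
from h import *
shift([.475,.168,.25],76)
p=cams.capture("wrist");save(p,"w1");print(np.array(p["world_from_camera"]))
Z=dict(dividers_grip=.05,points_mid=.01,dividers=.01,point_left=.01,point_right=.01,stand=0)
for t in Z:
    for r in cams.landmark_of(p,t)[:2]:print(t,round(r["score"],2),np.round(r["centre"]),at_z(p,r["centre"],Z[t]))
E
```

```text
t: 2.6
ee_pos: [0.4862, -0.0268, 0.274]
tool_rot: [3.142, -0.001, -0.242]
force: [0.7, 0.4, 0.1]
opening: 0.0853
grip_force: 0.0
t: 3.1
ee_pos: [0.472, 0.1701, 0.2491]
tool_rot: [-3.142, 0.001, -0.238]
force: [0.2, -0.7, 0.6]
opening: 0.0855
grip_force: 0.0
pos [0.472  0.1701 0.2491] rpy [-3.1416  0.0012 -0.2384] ty_yaw_deg -103.6617376279373 open 0.08546148203325749 F [ 0.2182 -0.7207  0.6018] t 3.1
shift cm [ 0.3448  0.1309 -0.0932]
rotvec [0.     0.0012 0.0059]
[[-0.2368  0.9219  0.3066  0.5496]
 [-0.9716 -0.225  -0.0738  0.1506]
 [ 0.0009 -0.3153  0.949   0.3914]
 [ 0.      0.      0.      1.    ]]
dividers_grip 0.94 [186. 323.] [0.4762 0.1675 0.05  ]
dividers_grip 0.81 [243. 464.] [0.4008 0.0639 0.05  ]
points_mid 0.88 [222. 449.] [0.4071 0.0644 0.01  ]
points_mid 0.8 [179. 328.] [0.4725 0.1634 0.01  ]
dividers 0.79 [218. 449.] [0.4103 0.0638 0.01  ]
dividers 0.62 [178. 324.] [0.4737 0.167  0.01  ]
point_left 0.7 [181. 305.] [0.4754 0.1842 0.01  ]
point_left 0.58 [222. 474.] [0.4018 0.0424 0.01  ]
point_right 0.74 [218. 421.] [0.4171 0.0886 0.01  ]
point_right 0.53 [183. 344.] [0.4652 0.1505 0.01  ]
stand 0.66 [178. 324.] [0.4721 0.1678 0.    ]
```

View pics/w1.png

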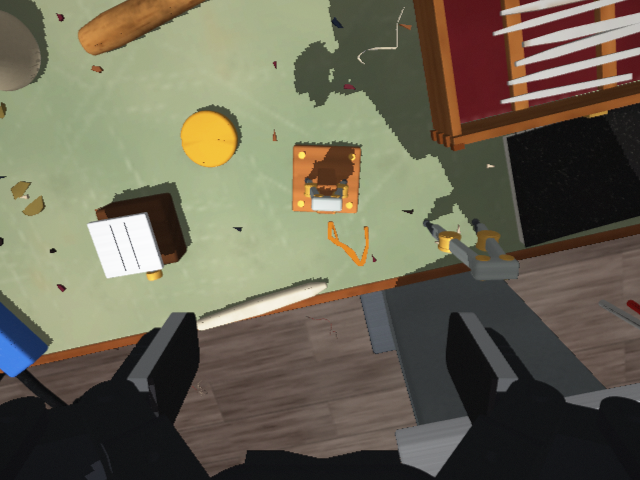

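Run:
```python
from h import *
p=cams.capture("wrist")
img=p["color"][:,:,::-1]
cv2.imwrite("pics/w1c.png",cv2.resize(img[135:225,265:385],(800,600),interpolation=3))
r=cams.cut_out(p,"stand")[0]
# base quad on z=.01 from colour mask hull
h=cv2.convexHull(cv2.findNonZero(r["region"].astype("uint8")))[:,0]
P=np.array([at_z(p,(v+.5,u+.5),.01)[:2]*1000 for u,v in h]).astype("float32")
print(r["box"],cv2.minAreaRect(P))
```

```text
[285.1, 149.3, 354.0, 214.6] ((471.3830261230469, 165.38047790527344), (59.40138244628906, 62.271827697753906), 74.5799560546875)
```

View pics/w1c.png

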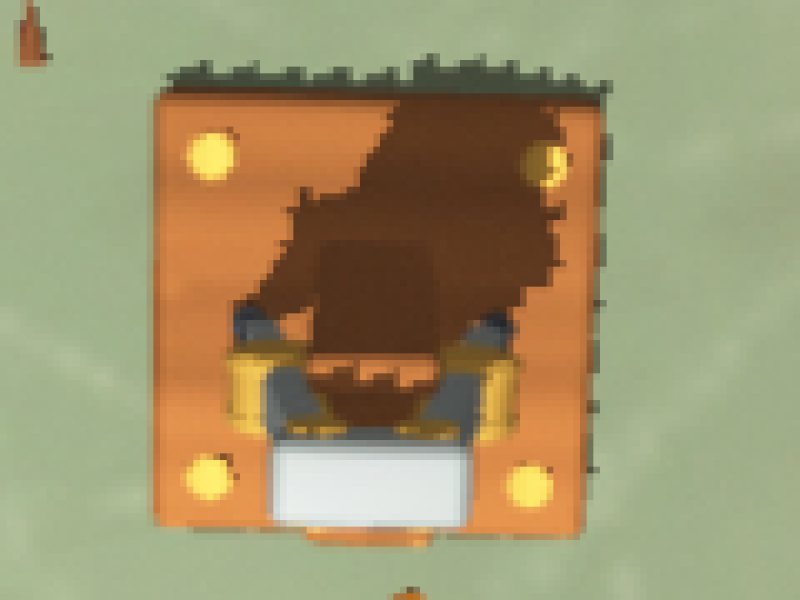

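The crop shows dividers standing between the cheeks with the rests at crop columns 228–516. They are the smaller size, with points about 35 mm apart against about 49 mm for the loose pair at the right, so they match the description. Next I measure the pose from the pins and rests.

Run:
```python
from h import *
p=cams.capture("wrist")
f=lambda u,v,z:at_z(p,(135+v/6.667,265+u/6.667),z)
P=[f(*a,.011) for a in((211,156),(547,165),(530,486),(209,477))]
print(np.array(P),"mean",np.mean(P,0))
for a,b in((0,1),(3,2)):
    d=P[a]-P[b];print("yaw y",np.degrees(np.arctan2(d[1],d[0])))
for a,b in((0,3),(1,2)):
    d=P[a]-P[b];print("yaw x",np.degrees(np.arctan2(d[1],d[0])))
a=f(228,393,.053);b=f(516,397,.053);print("rests",a,b,np.linalg.norm(a-b),(a+b)/2)
a=f(248,318,.012);b=f(495,325,.012);d=a-b;print("pts",a,b,np.linalg.norm(d),(a+b)/2,np.degrees(np.arctan2(d[1],d[0])))
shift([.475,.167,.13],76)
```

```text
[[0.4986 0.1814 0.011 ]
 [0.4867 0.1386 0.011 ]
 [0.4444 0.1507 0.011 ]
 [0.4563 0.1931 0.011 ]] mean [0.4715 0.1659 0.011 ]
yaw y 74.44991281113595
yaw y 74.3145661536358
yaw x -15.43009117659342
yaw x -16.012993255212095
rests [0.4762 0.1829 0.053 ] [0.4673 0.1493 0.053 ] 0.03476612573070164 [0.4718 0.1661 0.053 ]
pts [0.4766 0.1821 0.012 ] [0.4676 0.1502 0.012 ] 0.03315499782639711 [0.4721 0.1662 0.012 ] 74.32929816794505
pos [0.4732 0.1656 0.2501] rpy [ 3.1416 -0.0003 -0.2436] ty_yaw_deg -103.9575916561771 open 0.08530108844447837 F [0.5254 1.314  0.4444] t 3.6
shift cm [ 0.1402 -0.1841 12.0063]
rotvec [ 0.     -0.0003  0.0007]
```

```bash
python3 -c "
from h import *
shift([.472,.1662,.033],74.4)"
```

```text
pos [0.4732 0.1656 0.2501] rpy [ 3.1416 -0.0003 -0.2436] ty_yaw_deg -103.9575916561771 open 0.08530108844447837 F [0.5254 1.314  0.4444] t 3.6
shift cm [-0.1345 -0.0343 21.7062]
rotvec [ 0.     -0.0003  0.0287]
```

```bash
python3 -m handwheel '[[-0.1,0,4,0,0,0.03,60],[-0.1,0,8,0,0,0.03,60],[-0.1,0,12,0,0,0.03,60],[-0.1,0,14,0,0,0.03,60],[-0.1,0,14,0,0,0.03,60]]'; python3 -c "
from h import *
shift([.472,.1662,.033],74.4)"
```

```text
t: 4.1
ee_pos: [0.471, 0.166, 0.1077]
tool_rot: [3.139, 0.004, -0.273]
force: [-0.1, -0.0, 0.3]
opening: 0.0512
grip_force: 0.0
pos [0.471  0.166  0.1077] rpy [ 3.1393  0.0041 -0.273 ] ty_yaw_deg -105.63846288235115 open 0.0511532843042268 F [-0.0655 -0.0366  0.3484] t 4.1
shift cm [ 0.1222 -0.067   7.4705]
rotvec [ 0.0022  0.0041 -0.0007]
```

```bash
python3 -m handwheel '[[0,0,2,0,0,0,60],[0,0,4,0,0,0,60],[0,0,6,0,0,0,60],[0,0,7.4,0,0,0,60],[0,0,7.6,0,0,0,60]]'; python3 -m handwheel '[[0,0,0,0,0,0,44],[0,0,0,0,0,0,41],[0,0,0,0,0,0,38],[0,0,0,0,0,0,36],[0,0,0,0,0,0,34]]'
python3 - <<'E'
from h import *
shift([.472,.1662,.033],74.4)
p=cams.capture("wrist");save(p,"w2")
E
```

```text
t: 4.6
ee_pos: [0.4722, 0.1664, 0.0339]
tool_rot: [3.141, 0.0, -0.273]
force: [-1.0, -0.3, 0.0]
opening: 0.0511
grip_force: 0.0
t: 5.1
ee_pos: [0.4724, 0.1667, 0.0346]
tool_rot: [-3.141, -0.001, -0.272]
force: [-0.1, 0.4, 4.7]
opening: 0.0289
grip_force: 2.9
pos [0.4724 0.1667 0.0346] rpy [-3.141  -0.0014 -0.2722] ty_yaw_deg -105.59541297295583 open 0.028867849907545002 F [-0.1028  0.3651  4.7206] t 5.1
shift cm [-0.0232  0.0575  0.1641]
rotvec [-0.0006 -0.0014  0.0001]
```

View pics/w2.png

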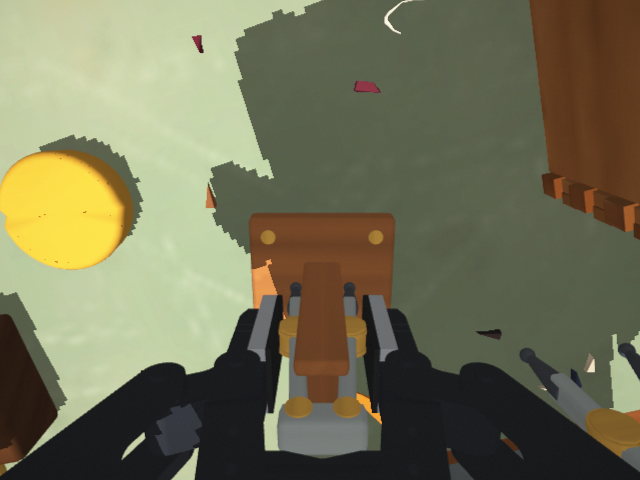

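Both pads sit on the brass rests, with the dividers centred between them (columns 290–360). Lifting.

```bash
python3 -m handwheel '[[0,0,-0.3,0,0,0,33],[0,0,-1,0,0,0,33],[0,0,-2.5,0,0,0,33],[0,0,-4,0,0,0,33],[0,0,-5.5,0,0,0,33]]';python3 -m handwheel '[[0,0,-1.5,0,0,0,33],[0,0,-3,0,0,0,33],[0,0,-4.5,0,0,0,33],[0,0,-5.5,0,0,0,33],[0,0,-6,0,0,0,33]]'; python3 -m handwheel '[[0,0,0,0,0,0,32],[0,0,0,0,0,0,31],[0,0,0,0,0,0,30],[0,0,0,0,0,0,29],[0,0,0,0,0,0,28.2]]'
python3 - <<'E'
from h import *
p=cams.capture("scene");save(p,"s2");q=cams.capture("wrist");save(q,"w3")
shift([.472,.1662,.15],74.4)
for t in("dividers_grip","point_left","point_right","points_mid","gauge_mark","gauge"):
    for c,x in(("s",p),("w",q)):
        for r in cams.landmark_of(x,t)[:2]:print(c,t,round(r["score"],2),np.round(r["centre"]))
a=p["color"][120:240,320:440,::-1];b=q["color"][:,:,::-1]
cv2.imwrite("pics/c3.png",np.hstack([cv2.resize(a,(400,400),interpolation=3),cv2.resize(b[180:480,170:470],(400,400))]))
E
```

```text
t: 5.65
ee_pos: [0.4717, 0.1666, 0.0898]
tool_rot: [3.141, 0.0, -0.272]
force: [-0.1, 0.8, -1.8]
opening: 0.0282
grip_force: 6.1
t: 6.15
ee_pos: [0.472, 0.1667, 0.1499]
tool_rot: [-3.141, -0.001, -0.272]
force: [0.6, 0.5, -2.1]
opening: 0.0282
grip_force: 6.1
t: 6.65
ee_pos: [0.4718, 0.1666, 0.1486]
tool_rot: [3.141, 0.001, -0.272]
force: [-0.2, -0.7, -0.6]
opening: 0.0243
grip_force: 8.4
pos [0.4719 0.1666 0.1487] rpy [ 3.1413  0.0003 -0.2722] ty_yaw_deg -105.59312976356323 open 0.02449613373939353 F [ 0.3404 -0.6175 -1.1426] t 6.75
shift cm [ 0.0247  0.038  -0.1292]
rotvec [0.0003 0.0003 0.0001]
s dividers_grip 0.97 [303. 196.]
s dividers_grip 0.61 [208. 431.]
w dividers_grip 0.9 [333. 322.]
s point_left 0.84 [334. 213.]
s point_left 0.69 [229. 432.]
w point_left 0.79 [255. 517.]
w point_left 0.71 [286. 321.]
s point_right 0.86 [343. 183.]
s point_right 0.79 [236. 418.]
w point_right 0.97 [286. 338.]
w point_right 0.7 [260. 449.]
s points_mid 0.98 [232. 427.]
s points_mid 0.87 [338. 206.]
w points_mid 0.84 [284. 323.]
w points_mid 0.84 [258. 487.]
s gauge_mark 0.6 [255. 317.]
w gauge_mark 0.78 [295.  73.]
s gauge 0.79 [273. 320.]
w gauge 0.67 [275.  98.]
```

View pics/c3.png

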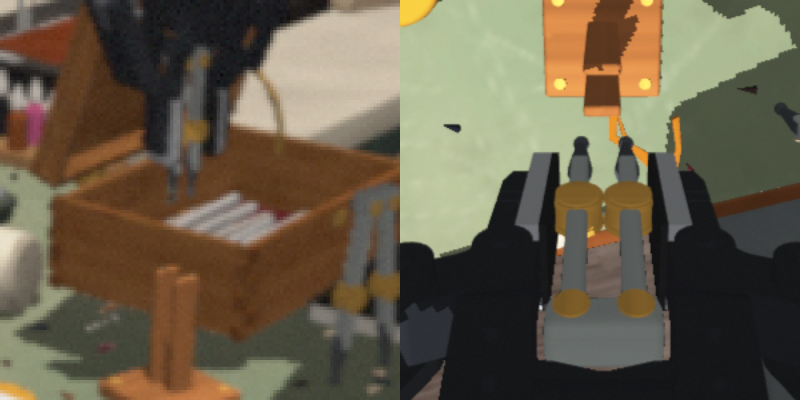

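Run:
```python
from h import *
O=[];G=[]
for i in range(6):
    p=cams.capture("wrist");s=telemetry.get_state();O.append(s["opening"]);G.append(s["grip_force"])
print(np.mean(O),np.std(O),np.mean(G))
f=lambda u,v,z:at_z(p,(180+v*.75,170+(u-400)*.75),z)
for z in(.12,.124,.128):
    a=f(581,150,z);b=f(626,150,z);print(z,"gap",np.linalg.norm(a-b)*1000,(a+b)/2)
a=f(555,200,.166);b=f(652,200,.166);print("W",np.linalg.norm(a-b)*1000,(a+b)/2)
cv2.imwrite("pics/c4.png",cv2.resize(p["color"][270:360,270:390,::-1],(800,600),interpolation=3))
# gauge lines from wrist + top
t=cams.capture("top")
for c,x in(("w",p),("t",t)):
    r=cams.landmark_of(x,"gauge_mark")[0];print(c,r,at_z(x,r["centre"],.03))
sc=cams.capture("scene");r=cams.landmark_of(sc,"gauge_mark")[0];print(at_z(sc,r["centre"],.03))
cv2.imwrite("pics/c5.png",np.hstack([cv2.resize(t["color"][215:265,287:337,::-1],(400,400),interpolation=3),cv2.resize(sc["color"][225:285,287:347,::-1],(400,400),interpolation=3)]))
```

```text
0.024279599314843702 0.00027243345145986855 8.392536342144012
0.12 gap 14.787677787542743 [0.4665 0.1672 0.12  ]
0.124 gap 14.44245842899145 [0.4685 0.1667 0.124 ]
0.128 gap 14.097239070440184 [0.4704 0.1662 0.128 ]
W 24.042435306267627 [0.4754 0.1648 0.166 ]
w {'centre': [293.9, 75.1], 'score': 0.85} [0.4671 0.3387 0.03  ]
t {'centre': [241.3, 313.0], 'score': 0.59} [0.4619 0.3398 0.03  ]
[0.4736 0.3346 0.03  ]
```

View pics/c4.png

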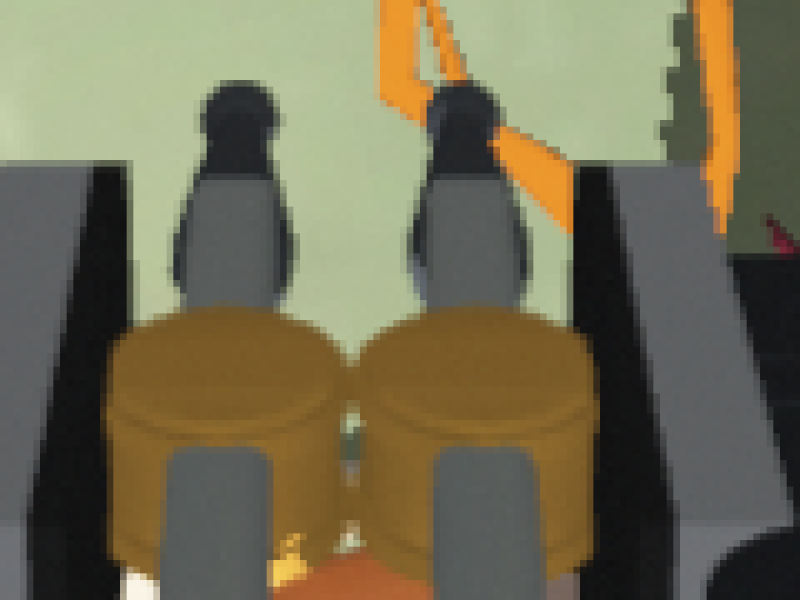

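View pics/c5.png

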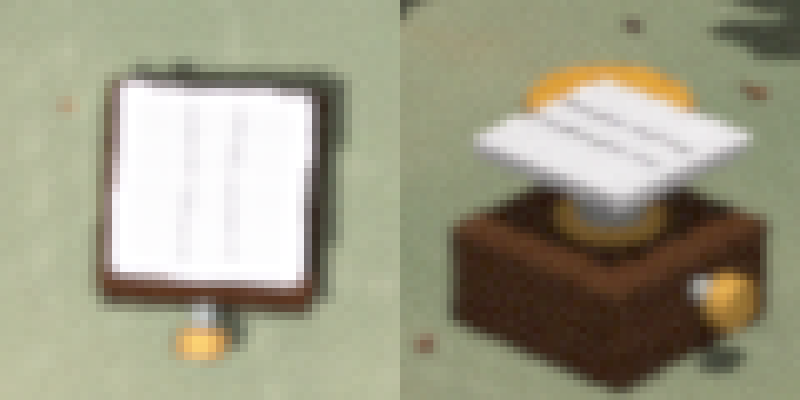

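Gap check: the bead-to-rest pixel ratio and the grip force both suggest W ≈ 25 and a gap of about 14 mm, so I'll squeeze a little further and then compare against the 12 mm lines. Next I locate the gauge plate.

Run:
```python
from h import *
t=cams.capture("top");sc=cams.capture("scene")
a=ray(t,(215+183/8,287+212/8));b=ray(sc,(225+139/6.667,287+211/6.667))
print("plate",tri([a,b]), "top@.05",at_z(t,(215+183/8,287+212/8),.05))
w1=dict(mtx=cams.capture("wrist")["mtx"],world_from_camera=np.array([[-0.2368,0.9219,0.3066,0.5496],[-0.9716,-0.225,-0.0738,0.1506],[0.0009,-0.3153,0.949,0.3914],[0,0,0,1]]))
for z in(.05,):
    L=[at_z(w1,rc,z) for rc in((220,110),(273,127),(216,123),(270,142))]
    print(np.array(L),np.mean(L,0))
    for i in(0,2):
        d=L[i]-L[i+1];print(np.degrees(np.arctan2(d[1],d[0])),np.linalg.norm(d))
shift([.47,.34,.15],87)
```

```text
plate [0.4672 0.3388 0.0515] top@.05 [0.4673 0.3388 0.05  ]
[[0.4898 0.345  0.05  ]
 [0.4418 0.3492 0.05  ]
 [0.4905 0.3333 0.05  ]
 [0.4414 0.3357 0.05  ]] [0.4659 0.3408 0.05  ]
-5.049940046977577 0.048166488150586245
-2.8107447258488225 0.04914151144711427
pos [0.4719 0.1666 0.1489] rpy [ 3.1415 -0.     -0.2722] ty_yaw_deg -105.59864603678764 open 0.024390190105508327 F [-0.3967 -0.0111 -1.0874] t 8.05
shift cm [ -4.8491 -16.6491  -0.1108]
rotvec [ 0.0001 -0.     -0.2199]
```

```bash
python3 -m handwheel '[[-0.3,-1,0,0,0,-0.01,27.8],[-0.9,-3,0,0,0,-0.04,27.6],[-1.8,-5.8,0,0,0,-0.07,27.4],[-2.7,-8.7,0,0,0,-0.11,27.2],[-3.6,-11.6,0,0,0,-0.15,27]]';  python3 -c "
from h import *
shift([.467,.339,.15],86.5)"
```

```text
t: 8.55
ee_pos: [0.4682, 0.2898, 0.1489]
tool_rot: [-3.142, -0.0, -0.12]
force: [0.5, -0.4, -0.6]
opening: 0.0235
grip_force: 9.1
pos [0.4682 0.2898 0.1489] rpy [-3.1416 -0.0001 -0.1203] ty_yaw_deg -96.890156078818 open 0.023505806068588504 F [ 0.4924 -0.3884 -0.5776] t 8.55
shift cm [-0.7054 -4.8676 -0.1073]
rotvec [-0.     -0.0001 -0.0592]
```

```bash
python3 -m handwheel '[[-0.2,-1.8,0,0,0,-0.02,27],[-0.4,-3.2,0.5,0,0,-0.04,27],[-0.6,-4.3,2,0,0,-0.06,27],[-0.7,-4.8,3.5,0,0,-0.06,27],[-0.7,-4.9,4,0,0,-0.06,27]]';  python3 - <<'E'
from h import *
O=[];G=[];Fz=[]
for i in range(4):
    p=cams.capture("wrist");s=telemetry.get_state();O.append(s["opening"]);G.append(s["grip_force"]);Fz.append(s["force"])
print(np.mean(O),np.mean(G),np.mean(Fz,0))
save(p,"w6");np.save("w6.npy",dict(mtx=p["mtx"],world_from_camera=p["world_from_camera"]),allow_pickle=True)
shift([.467,.339,.11],86.5)
cv2.imwrite("pics/c6.png",cv2.resize(p["color"][200:380,200:440,::-1],(800,600),interpolation=3))
E
```

```text
t: 9.05
ee_pos: [0.4666, 0.337, 0.1063]
tool_rot: [3.14, 0.003, -0.063]
force: [-0.3, 0.1, -0.8]
opening: 0.0233
grip_force: 9.1
0.0234309656530875 9.074632935225964 [ 0.4197  0.0601 -0.8477]
pos [0.4677 0.337  0.1088] rpy [ 3.1412  0.0003 -0.0631] ty_yaw_deg -93.61480725891016 open 0.023392340349785747 F [ 0.3909  0.6565 -1.5171] t 9.25
shift cm [-0.0797 -0.1993 -0.1199]
rotvec [ 0.0004  0.0003 -0.002 ]
```

View pics/c6.png

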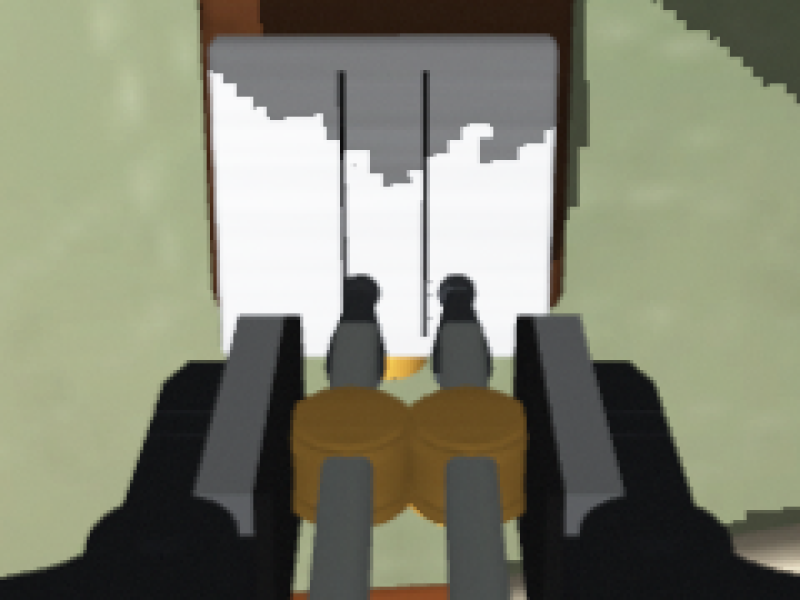

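Run:
```python
from h import *
p=np.load("w6.npy",allow_pickle=True).item()
f=lambda u,v,z:at_z(p,(200+v/3.333,200+u/3.333),z)
for z in(.046,.050,.054):
    c=[f(u,v,z) for u,v in((208,38),(556,38),(549,356),(221,356))]
    print(z,"plate",np.mean(c,0),[round(np.linalg.norm(c[i]-c[i-1])*1000,1) for i in range(4)])
    l=[f(u,v,z) for u,v in((341,75),(345,200),(427,75),(425,330))]
    print([np.degrees(np.arctan2((l[i]-l[i+1])[1],(l[i]-l[i+1])[0])) for i in(0,2)], "sep",1000*np.linalg.norm(f(345,200,z)-f(426,200,z)),"mid",(f(345,200,z)+f(426,200,z))/2)
for z in(.082,.085):
    a,b=f(361,292,z),f(457,292,z);d=a-b;print("tips",z,(a+b)/2,1000*np.linalg.norm(d),np.degrees(np.arctan2(d[1],d[0])))
```

```text
0.046 plate [0.4633 0.3401 0.046 ] [np.float64(52.5), np.float64(51.3), np.float64(52.5), np.float64(52.1)]
[np.float64(-2.7308316462296114), np.float64(-3.831845692679968)] sep 12.395886843598525 mid [0.4638 0.3398 0.046 ]
0.05 plate [0.465 0.34  0.05 ] [np.float64(51.4), np.float64(50.3), np.float64(51.5), np.float64(51.1)]
[np.float64(-2.7308316462296043), np.float64(-3.8318456926799502)] sep 12.153505873963029 mid [0.4654 0.3396 0.05  ]
0.054 plate [0.4666 0.3398 0.054 ] [np.float64(50.4), np.float64(49.3), np.float64(50.4), np.float64(50.1)]
[np.float64(-2.7308316462296047), np.float64(-3.831845692679921)] sep 11.91112490432759 mid [0.4671 0.3395 0.054 ]
tips 0.082 [0.4655 0.3362 0.082 ] 12.375401866754515 86.30718852917059
tips 0.085 [0.467  0.3361 0.085 ] 12.155158031758372 86.30718852917076
```

```bash
python3 -m handwheel '[[0,-0.2,0.5,0,0,0,27],[0,-0.35,1.1,0,0,0,27],[0,-0.35,1.7,0,0,0,27],[0,-0.35,2.1,0,0,0,27],[0,-0.35,2.3,0,0,0,27]]'
cat > look.py <<'E'
from h import *
import sys
F=[];O=[];G=[]
for i in range(4):
    p=cams.capture("wrist");s=telemetry.get_state();F.append(s["force"]);O.append(s["opening"]);G.append(s["grip_force"])
print("Fz",np.mean(F,0),"open",np.mean(O),"grip",np.mean(G),"z",s["ee_pos"][2],"t",s["t"])
if len(sys.argv)>1:
    n=sys.argv[1];save(p,n);np.save(n+".npy",dict(mtx=p["mtx"],world_from_camera=p["world_from_camera"]),allow_pickle=True)
    cv2.imwrite(f"pics/{n}c.png",cv2.resize(p["color"][230:350,240:400,::-1],(800,600),interpolation=3))
E
python3 look.py w7
```

```text
t: 9.75
ee_pos: [0.4675, 0.3409, 0.0853]
tool_rot: [3.141, 0.001, -0.062]
force: [-0.6, -0.3, -0.8]
opening: 0.0233
grip_force: 9.1
Fz [-0.2561  0.0567 -1.02  ] open 0.022997304973650705 grip 9.069195315241814 z 0.08592269952919084 t 9.95
```

View pics/w7c.png

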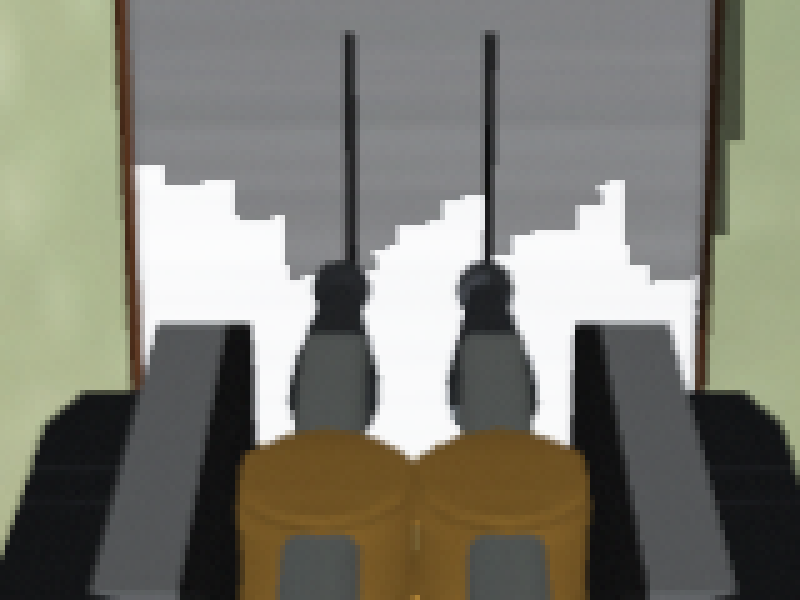

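Points hover just above the plate. The tips are at crop columns 341 and 485, and the lines at 351 and 487 when extended to the tip row. That was my tenth picture, so from here I measure numerically.

```bash
cat > meas.py <<'E'
from h import *
import sys
def meas(n,zt,zp):
    im=cv2.cvtColor(cv2.imread(f"pics/{n}.png"),6).astype(float);p=np.load(n+".npy",allow_pickle=True).item()
    def runs(v,thr):
        r=im[v,285:350]; m=np.r_[0,(r<thr).astype(int),0];d=np.diff(m);a=np.where(d==1)[0];b=np.where(d==-1)[0]
        out=[]
        for i,j in zip(a,b):
            w=(255-r)[max(i-1,0):j+1];k=np.arange(max(i-1,0),max(i-1,0)+len(w));bg=w.min();w=w-bg
            out.append((285+(k*w).sum()/w.sum()+.5,j-i))
        return out
    L=[[],[]]
    for v in range(237,300):
        r=[x for x in runs(v,80)]
        if len(r)==2 and max(r[0][1],r[1][1])<=3:
            for k in(0,1):L[k].append((v+.5,r[k][0]))
    rows=[(v,[(round(x,1),w) for x,w in runs(v,80)]) for v in range(278,300,2)]
    print(rows)
    C=[]
    for k in(0,1):
        W=np.array([at_z(p,rc,zp)[:2] for rc in L[k]]);C.append(np.polyfit(W[:,0],W[:,1],1))
    # tips: mean of bead rows = 5 rows where two runs of width >=8
    B=[[],[]]
    for v in range(276,300):
        r=[x for x in runs(v,80) if 7<=x[1]<=13]
        if len(r)==2 and len(B[0])<9:
            for k in(0,1):B[k].append((v+.5,r[k][0]))
    T=[at_z(p,np.mean(b,0),zt) for b in B]
    print("beadrows",len(B[0]),np.mean(B[0],0),np.mean(B[1],0))
    a=np.arctan(C[0][0]);print("line yaw",[np.degrees(np.arctan(c[0])) for c in C],"sep",1000*(np.polyval(C[0],T[0][0])-np.polyval(C[1],T[0][0]))*np.cos(a))
    print("tips",T,"gap",1000*np.linalg.norm(T[0]-T[1]))
    print("tip minus line mm (y)",[1000*(T[k][1]-np.polyval(C[k],T[k][0])) for k in(0,1)])
meas(sys.argv[1],float(sys.argv[2]),float(sys.argv[3]))
E
python3 meas.py w7 .0614 .053
```

```text
[(278, [(np.float64(310.3), np.int64(2)), (np.float64(338.2), np.int64(2))]), (280, [(np.float64(310.4), np.int64(2)), (np.float64(338.2), np.int64(2))]), (282, [(np.float64(309.4), np.int64(4)), (np.float64(337.4), np.int64(1))]), (284, [(np.float64(308.0), np.int64(8)), (np.float64(337.3), np.int64(8))]), (286, [(np.float64(308.3), np.int64(10)), (np.float64(337.2), np.int64(10))]), (288, [(np.float64(308.3), np.int64(10)), (np.float64(337.3), np.int64(10))]), (290, [(np.float64(308.2), np.int64(9)), (np.float64(337.1), np.int64(10))]), (292, [(np.float64(307.7), np.int64(8)), (np.float64(337.5), np.int64(9))]), (294, [(np.float64(307.6), np.int64(9)), (np.float64(337.6), np.int64(9))]), (296, [(np.float64(287.5), np.int64(5)), (np.float64(307.4), np.int64(11)), (np.float64(337.8), np.int64(11))]), (298, [(np.float64(287.5), np.int64(5)), (np.float64(302.0), np.int64(1)), (np.float64(311.6), np.int64(2)), (np.float64(333.3), np.int64(2)), (np.float64(343.0), np.int64(1))])]
beadrows 9 [288.5    308.1465] [288.5    337.2486]
line yaw [np.float64(-3.539909964164296), np.float64(-2.861018700646545)] sep 12.261117457683632
tips [array([0.4667, 0.3465, 0.0614]), array([0.4659, 0.3341, 0.0614])] gap 12.376550442795905
tip minus line mm (y) [np.float64(0.7417566164030776), np.float64(0.6354117271762383)]
```

```bash
python3 -m handwheel '[[0,0.03,0.1,0,0,0,27],[0,0.06,0.2,0,0,0,27],[0,0.06,0.3,0,0,0,27],[0,0.06,0.4,0,0,0,27],[0,0.06,0.4,0,0,0,27]]'; python3 look.py w8;  python3 meas.py w8 .0574 .053|tail -4
```

```text
t: 10.45
ee_pos: [0.4676, 0.3404, 0.0818]
tool_rot: [3.141, 0.0, -0.062]
force: [-0.2, 1.1, -1.0]
opening: 0.0232
grip_force: 9.1
Fz [-0.2891  0.2374 -1.0027] open 0.023229447684000048 grip 9.069119431078434 z 0.08192436084635782 t 10.65
beadrows 9 [287.5    308.2983] [287.5    337.3751]
line yaw [np.float64(-3.661627977112254), np.float64(-3.140586748207721)] sep 12.22963521543398
tips [array([0.4671, 0.3458, 0.0574]), array([0.4663, 0.3335, 0.0574])] gap 12.363513083643022
tip minus line mm (y) [np.float64(0.04784800700163849), np.float64(-0.07917803824231129)]
```

```bash
python3 -m handwheel '[[0,0,0.05,0,0,0,27],[0,0,0.1,0,0,0,27],[0,0,0.15,0,0,0,27],[0,0,0.15,0,0,0,27],[0,0,0.15,0,0,0,27]]'; python3 look.py w9;  python3 meas.py w9 .056 .053|tail -4
```

```text
t: 11.15
ee_pos: [0.4677, 0.3404, 0.0804]
tool_rot: [3.141, 0.0, -0.062]
force: [-0.1, 0.3, -1.7]
opening: 0.0231
grip_force: 9.1
Fz [ 0.4403 -0.1336 -0.5643] open 0.02313412473488411 grip 9.069011025130749 z 0.08038598015804184 t 11.35
beadrows 9 [287.5   308.209] [287.5    337.4043]
line yaw [np.float64(-3.6883285160742534), np.float64(-3.192906164029274)] sep 12.21636933388494
tips [array([0.4671, 0.3459, 0.056 ]), array([0.4663, 0.3335, 0.056 ])] gap 12.406916729042093
tip minus line mm (y) [np.float64(0.08176973470858107), np.float64(-0.10236732295249018)]
```

```bash
python3 -m handwheel '[[0,0,0.05,0,0,0,27],[0,0,0.1,0,0,0,27],[0,0,0.1,0,0,0,27],[0,0,0.1,0,0,0,27],[0,0,0.1,0,0,0,27]]'; python3 look.py w10
```

```text
t: 11.85
ee_pos: [0.4676, 0.3404, 0.0794]
tool_rot: [3.142, -0.0, -0.062]
force: [-0.4, -0.4, -0.9]
opening: 0.0233
grip_force: 9.1
Fz [-0.1687  0.0924 -0.8431] open 0.023173259584986294 grip 9.065958447754383 z 0.07940019711958346 t 12.05
```

```bash
python3 -m handwheel '[[0,0,0.05,0,0,0,27],[0,0,0.1,0,0,0,27],[0,0,0.1,0,0,0,27],[0,0,0.1,0,0,0,27],[0,0,0.1,0,0,0,27]]'; python3 look.py w10
```

```text
t: 12.55
ee_pos: [0.4677, 0.3404, 0.0784]
tool_rot: [3.142, -0.0, -0.062]
force: [0.5, 0.0, 0.6]
opening: 0.023
grip_force: 9.1
Fz [-0.2505 -0.2151  0.8033] open 0.023295359035253337 grip 9.05383463948965 z 0.07839434244816539 t 12.75
```

Contact: Fz rose by 1.7 N against the baseline. Checking the points against the lines in the same plane.

```bash
for z in .051 .054; do python3 meas.py w10 $z $z|tail -4; done; python3 look.py w11; python3 meas.py w11 .0535 .0535|tail -4
```

```text
beadrows 9 [287.5    308.2428] [287.5    337.2351]
line yaw [np.float64(-3.678311726685201), np.float64(-2.9971722242926084)] sep 12.3602053155149
tips [array([0.4657, 0.3461, 0.051 ]), array([0.4649, 0.3335, 0.051 ])] gap 12.54321244361162
tip minus line mm (y) [np.float64(0.14226723906690664), np.float64(-0.031667007187763385)]
beadrows 9 [287.5    308.2428] [287.5    337.2351]
line yaw [np.float64(-3.6783117266848118), np.float64(-2.9971722242923837)] sep 12.14189806653334
tips [array([0.4671, 0.3459, 0.054 ]), array([0.4663, 0.3336, 0.054 ])] gap 12.321672903445332
tip minus line mm (y) [np.float64(0.1397545000961231), np.float64(-0.031107701169152957)]
Fz [0.0838 0.0769 0.5869] open 0.023142332339156902 grip 9.054264351725578 z 0.07841842763292642 t 12.95
beadrows 9 [287.5    308.2397] [287.5    337.2257]
line yaw [np.float64(-3.6959568388651007), np.float64(-3.0135077942839303)] sep 12.177698373062158
tips [array([0.4669, 0.3459, 0.0535]), array([0.4661, 0.3336, 0.0535])] gap 12.354625120223533
tip minus line mm (y) [np.float64(0.13313343379467435), np.float64(-0.03482964282236489)]
```

The gap comes out about 12.05 mm, both tips are within 0.15 mm of their lines, and the press is about 1.6 N with the grip at 9 N. Handing in.

```bash
python3 -c "
from h import *
print(workorder.finish_job())"
```

```text
the job is handed in; nothing more can be done
None
```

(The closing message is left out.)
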